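# Prop the guard and turn the press limiter fully up

### The job

The clear guard over the knob on the grey press-limiter box falls shut by itself. Prop it open with the loose wooden-post prop, standing upright on the box's top with the guard leaning on it, raised by at least 60 degrees, and let go; then turn the knob clockwise (seen from above) until it comes up against its stop. Leave the guard propped open and do not disturb the jar, octahedron, mallet or lattice base.

Things in the scene. Friction and masses are not known exactly. Their poses are not given: they have to be found in the camera images.
- console: Grey press-limiter box fixed to the counter, 160 (x) x 220 (y) x 50 mm high, flat top. Origin: centre of its underside; x from its front to its hinge side, y to its left, z up. Knob axis at x -12, y +55 mm; hinge cheeks 18 x 10 mm, 105 mm high, at x +70, y +-103 mm. The rest of its top is free: at y -65 mm the prop has room beside the knob and its foot may pass below the hinge rod.
- guard (a joint): Guard hinge, rad: 0 shut (level), grows as the free front edge swings up and back; stop at 1.48, short of upright, so it falls shut unless held. Hinge axis: along the box's y at x +70, z 96.5 mm (rod of 4 mm radius).
- guard_edge (a point): Middle of the guard's free front edge. The guard is a clear plate, 4 mm thick, edged with thin aluminium strips, 140 g, 115 mm from hinge to free edge, 190 mm wide. Shut, its underside is 44.5 mm above the box's top and its free edge at x -45 mm of the box; below that edge it is open to the front.
- knob (a joint): Knob angle: rad, grows clockwise seen from above; starts between 0 and 0.6; the end stop is at 2.5. It stays where it is left (friction about 0.04 N m).
- knob_grip (a point): On the knob's axis, 20 mm above the box's top, the height to grip. Black knob: round skirt 46 mm across, 9 mm high, bar grip 44 mm long, 14 mm wide, top 30 mm above the box's top. The point's x lies along the bar to the end with a white line and turns with the knob; z up. A short steel pin on the box marks where the white line ends up at the stop.
- prop_mid (a point): Centre of the loose prop, half-way up (65 mm). Mahogany post 24 (x) x 30 (y) mm on the middle of a steel foot 80 (x) x 30 (y) x 12 mm, 130 mm tall in all, about 0.3 kg. The foot sticks out 28 mm as a toe on both x sides (half a turn looks the same), thin enough to go under the guard and lift it; the y faces are flush over the whole height. z up. It starts standing on the counter.
- hub_jar: Glass jar of white nylon hubs, 76 mm diameter, 100 mm high; origin under its centre. Leave alone.
- octahedron: Smoky glass octahedron lying on a face, edges about 51 mm, 42 mm high; origin under its centre. Leave alone.
- mallet: Rubber-headed mallet lying down, about 220 mm long, head 44 mm across and 70 mm long towards its +x end; origin near its middle, on the counter. Leave alone.
- lattice_base: Flat mahogany lattice base 110 x 110 x 25 mm with drilled holes; origin under its centre. Leave alone.

How it is judged (in metres and radians):
On the way, in this order (a step that is already met when the one before it is completed fails the run):
1. the guard leans well open on the prop, which stands upright on the box's top, let go (value of joint guard above 0.9 rad and velocity of joint guard between -0.05 and 0.05 rad/s and angle between prop_mid's own z axis and vertical below 0.12 rad and z of prop_mid in the frame of console between 0.11 and 0.12 m and contact force between each of the fingers, the arm and anything else below 0.1 N and value of joint knob below 0.8 rad), for 0.3 s.
2. the knob is turned clockwise to its stop (value of joint knob above 2.4 rad), for 0.2 s.
At the end, for the whole second after the job is handed in: The knob is within 0.1 rad of its clockwise stop (2.4 or more of 2.5); the guard is at rest, open by more than 0.9 rad, leaning on the prop, which stands upright (within 0.12 rad) on the box's top, its centre 110 to 120 mm above the counter (value of joint knob above 2.4 rad and value of joint guard above 0.9 rad and velocity of joint guard between -0.05 and 0.05 rad/s and angle between prop_mid's own z axis and vertical below 0.12 rad and z of prop_mid in the frame of console between 0.11 and 0.12 m); the robot touches nothing.
It fails at once if the hub jar is disturbed (more than 20 mm) (distance of hub_jar from where it was at the start of the episode above 0.02 m).
It fails at once if the octahedron is disturbed (more than 20 mm) (distance of octahedron from where it was at the start of the episode above 0.02 m).
It fails at once if the mallet is disturbed (more than 20 mm) (distance of mallet from where it was at the start of the episode above 0.02 m).
It fails at once if the lattice base is disturbed (more than 20 mm) (distance of lattice_base from where it was at the start of the episode above 0.02 m).
It also fails if it takes over 69 s, if anything falls off the work surface, if the arm or the gripper's body presses on something with over 40 N, if the wrist force passes 120 N, or if a joint passes its speed limit or range.

### The arm

A 6-joint arm with a two-finger parallel gripper is mounted at the origin on the work surface. World frame = base frame: x ahead of the robot, y to its left, z up, the work surface at z = 0. Lengths are in mm, angles in rad, forces in N, time in s.
With the tool pointing down it reaches from about 275 to 750 mm from the base axis. Payload 10.2 kg.
Tool frame: the origin (TCP) lies at the very end of the fingers, on their centre line; the grasp point (between the pads) lies 19 mm behind it; z points along the fingers, y is the line along which they close (so a half turn about z gives the same grasp; the last joint's range is limited). The gripper opens to 85 mm and grips with 20 to 120 N. Pads are 22 mm wide; open, the fingers measure 114 mm over their backs; the gripper's body (76 mm by 85 mm) begins 54 mm behind the grasp point. The pads swing forward as they close: fully open they stand 13 mm farther back than shut.
Start: joints at [0.901, 0.313, 1.498, -0, 1.331, -0.223], TCP at [226.856, 473.463, 231.294] pointing down, gripper open.
Joint ranges: [-2.94, 2.94], [-0.97, 2.17], [0.19, 2.56], [-1.23, 4.37], [0.02, 3.11], [-2.88, 2.88]. Speed limits (rad/s): [2.39, 2.39, 3.01, 3.14, 3.14, 3.14].

### API

Orientations are given as a unit quaternion [w, x, y, z].
In Python, from rig import ctrl gives the robot as it stands.
- The arm moves only by the shell command python3 -m inch 'ROWS' [OPENING] [FORCE]. ROWS is text: rows parted by semicolons, each of 6 numbers parted by spaces: the shift along the tool's x, y, z in mm, then the turn, a rotation vector about the tool's x, y, z in units of 6 degrees (1.0 is 6 degrees). A call has exactly 10 rows; each row shifts and turns the commanded pose from where the row before left it, along the tool's axes as they then stand; what a row does not reach is not made up. A row lasts 1/12 s, in which the tool goes at most 41.7 mm and 7.16 degrees, less where a joint would pass 70% of its speed; a pose out of reach is approached as far as the arm can. A call with a gripper value outside its range is refused whole. OPENING is the opening, from 0 (shut) to 1 (fully open), set as the call begins (- or left out, the last holds). The fingers move at their own pace and stop on an object; FORCE is the grip in N (left out, the last holds). Time passes only in rows, so rows that do not move let the fingers close, or fill a call up. It gives the time, the measured TCP pose, the force, the opening and the grip force at its end, in the units of the state.
- ctrl.sense(): the state, without advancing time (a new reading comes with each control period).
- ctrl.capture(name): name is "side" or "top"; returns a dict with "image" (420x560x3 uint8, red, green, blue), "intrinsics" (3x3 intrinsics, pixels), "rvec" (rotation vector, rad) and "tvec" (3), from world to camera coordinates, as OpenCV has them. Camera axes: x right, y down, z forward; pixel columns grow to the right and rows downward; lengths in mm; the calibration is good to about 2 mm. A picture is of the moment at which its call begins. There is no depth.
- ctrl.finish_job(): hands the job in; it is judged then, once.
The state is a dict: "time_s": time; "joints": joint angles; "dq": joint speeds; "tau": joint torques, N m; "eef_pos": TCP position; "ee_rot": TCP orientation; "force": force on the tool from outside, world axes, zero at the start; "wrist_torque": the same for the moment, N m; "grip_width": opening from 0.0 (shut) to 1.0 (fully open); "grip_force": force on a finger pad.
Only numpy, scipy, OpenCV 4.12 (cv2) and the standard library are available. Lean on these libraries where they do the work, as an engineer would, in place of code of your own. Each camera call takes 0.05 s, during which the arm holds its last target. There are 200 camera calls.

## Working session

There is one attempt and no reset: what is moved stays moved. The work goes in short steps, Python scripts to look and compute and a shell command to move; the robot and the scene stay as the last step left them, time stands still between calls to the robot, and variables do not carry over. Pictures are saved under pics/ and viewed, at most 12 in all, crops included, and the job is handed in when it is done.

```bash
mkdir -p pics; ls; cat > h.py <<'E'
import numpy as np, cv2
from rig import ctrl
def cap(n,f=None):
    c=ctrl.capture(n); R=cv2.Rodrigues(np.array(c["rvec"],float))[0]
    c["R"]=R; c["t"]=np.array(c["tvec"],float).ravel(); c["K"]=np.array(c["intrinsics"],float)
    if f: cv2.imwrite("pics/"+f,c["image"][:,:,::-1])
    return c
def ray(c,uv):
    d=c["R"].T@np.linalg.inv(c["K"])@np.array([uv[0],uv[1],1.]); o=-c["R"].T@c["t"]; return o,d
def onz(c,uv,z):
    o,d=ray(c,uv); return o+d*(z-o[2])/d[2]
def proj(c,p):
    q=c["K"]@(c["R"]@np.array(p,float)+c["t"]); return q[:2]/q[2]
E
python3 - <<'E'
from h import *
for n in("side","top"):
    c=cap(n,n+"0.png"); print(n,ray(c,(280,210)),c["K"][0,0])
print(ctrl.sense())
E
```

```text
pics
side (array([ 415.04115274, -797.93205955,  888.59354532]), array([ 0.1835063 ,  0.71538252, -0.67466286])) 430.20207394239856
top (array([ 473.60349405,   57.97219458, 1346.43630438]), array([ 0.11811649, -0.02787918, -0.99278146])) 543.1484310222204
{'time_s': 0.1, 'joints': array([ 9.00581501e-01,  3.13398252e-01,  1.49835527e+00, -3.53785942e-05,
        1.33098867e+00, -2.23423250e-01]), 'dq': array([-8.81831342e-05, -1.75208471e-03, -2.30805239e-03,  2.26199996e-03,
        5.65209516e-04, -9.05245487e-04]), 'tau': array([ 2.82462475e-03, -4.12894607e+01, -2.60142696e+01, -1.74606489e-04,
        3.01841239e-03,  5.60994621e-06]), 'eef_pos': array([226.72473453, 473.26841045, 230.79234612]), 'ee_rot': array([-2.32864548e-04,  2.21538156e-01,  9.75151534e-01, -5.25768378e-04]), 'force': array([ 0.5381162 ,  0.52118574, -0.28968828]), 'wrist_torque': array([ 0.0366187 ,  0.00539708, -0.05049193]), 'grip_force': 0.0, 'grip_width': 1.0027925992052211}
```

View pics/side0.png

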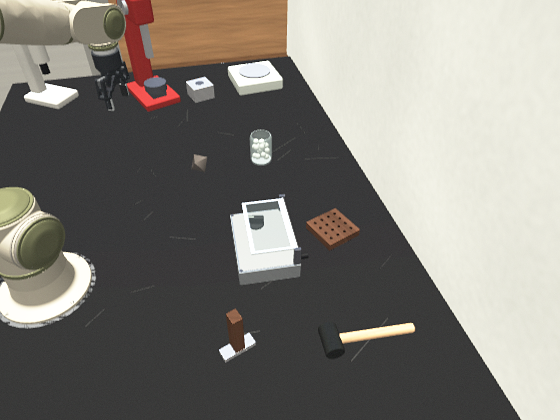

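View pics/top0.png

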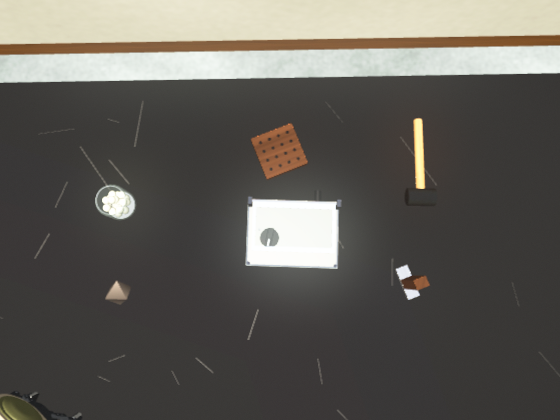

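The side view shows the box around (265,240) and the prop at (237,335), with the jar, octahedron, lattice and mallet all clear of both. In the top view the box spans (247-340, 198-268), the knob is at (269,238) with its white line pointing down, towards the robot, and the prop is at (412,283).

```bash
python3 - <<'E'
from h import *
c=cap("top"); s=cap("side")
im=c["image"]; 
a=cv2.resize(im[190:280,235:350],None,fx=4,fy=4,interpolation=cv2.INTER_CUBIC)
b=cv2.resize(im[255:310,385:440],None,fx=5,fy=5,interpolation=cv2.INTER_CUBIC)
d=cv2.resize(s["image"][300:370,210:265],None,fx=5,fy=5,interpolation=cv2.INTER_CUBIC)
W=np.zeros((600,800,3),np.uint8); W[:a.shape[0],:a.shape[1]]=a; W[:275,500:775]=b; W[280:280+315,490:490+275]=d[:315]
cv2.imwrite("pics/crop1.png",W[:,:,::-1])
hsv=cv2.cvtColor(im,cv2.COLOR_RGB2HSV)
# console
m=np.zeros(im.shape[:2],np.uint8); m[185:285,235:355]=(hsv[185:285,235:355,2]>110)*255
m=cv2.morphologyEx(m,cv2.MORPH_CLOSE,np.ones((3,3)))
k=max(cv2.findContours(m,0,2)[0],key=cv2.contourArea); r=cv2.minAreaRect(k); B=cv2.boxPoints(r); print("console px",B.round(1).tolist())
for z in(50,98): print(z,[onz(c,p,z).round(1)[:2].tolist() for p in B])
# prop foot (bright) & post top (brown)
def roi(mask,y0,y1,x0,x1):
    o=np.zeros_like(mask,np.uint8); o[y0:y1,x0:x1]=mask[y0:y1,x0:x1]*255; return o
ft=roi((hsv[...,2]>120)&(hsv[...,1]<60),255,310,385,440)
br=roi((hsv[...,1]>100)&(hsv[...,2]>50),255,310,385,440)
for nm,q,z in(("foot",ft,12),("post",br,130)):
    pts=cv2.findNonZero(q); r=cv2.minAreaRect(pts); B=cv2.boxPoints(r); print(nm,B.round(1).tolist(),[onz(c,p,z).round(1)[:2].tolist() for p in B], onz(c,r[0],z))
E
```

```text
console px [[244.6999969482422, 265.6000061035156], [247.0, 196.89999389648438], [341.3999938964844, 200.0], [339.1000061035156, 268.70001220703125]]
50 [[496.7, 108.4], [661.3, 100.4], [649.1, -127.1], [484.6, -115.7]]
98 [[495.9, 106.5], [654.4, 98.8], [642.6, -120.3], [484.2, -109.3]]
foot [[394.70001220703125, 268.5], [406.8999938964844, 263.5], [419.79998779296875, 295.0], [407.6000061035156, 300.0]] [[482.6, -256.9], [494.1, -287.5], [417.2, -315.0], [405.9, -284.6]] [ 449.82010816 -286.01817734   12.        ]
post [[401.6000061035156, 276.70001220703125], [428.29998779296875, 274.70001220703125], [429.29998779296875, 288.29998779296875], [402.6000061035156, 290.29998779296875]] [[463.3, -243.5], [466.6, -303.3], [436.6, -304.0], [433.3, -244.3]] [ 449.93891819 -273.76491714  130.        ]
```

View pics/crop1.png

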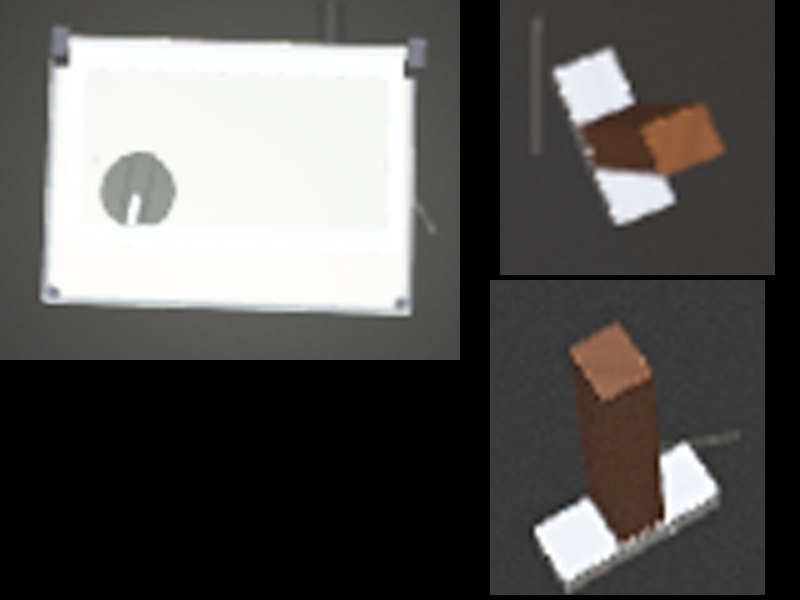

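The crops show the knob skirt centre at (269.5,237) with its line pointing towards the robot and slightly +y. The prop's foot long axis is about 20° from world x, and its post top is at about (421,283). I'll carry the tool over towards the prop and work out the remaining measurements in the same step.

```bash
R="-24 -31.7 -3 0 0 0"
python3 -m inch '-24 -31.7 -3 0 0 0;-24 -31.7 -3 0 0 0;-24 -31.7 -3 0 0 0;-24 -31.7 -3 0 0 0;-24 -31.7 -3 0 0 0;-24 -31.7 -3 0 0 0;-24 -31.7 -3 0 0 0;-24 -31.7 -3 0 0 0;-24 -31.7 -3 0 0 0;-24 -31.7 -3 0 0 0' 0.7 40
python3 -m inch '-24 -31.7 0 0 0 0;-24 -31.7 0 0 0 0;-24 -31.7 0 0 0 0;-24 -31.7 0 0 0 0;-24 -31.7 0 0 0 0;-24 -31.7 0 0 0 0;-24 -31.7 0 0 0 0;-24 -31.7 0 0 0 0;-24 -31.7 0 0 0 0;-24 -31.7 0 0 0 0'
python3 -m inch '0 0 0 0 0 1.12;0 0 0 0 0 1.12;0 0 0 0 0 1.12;0 0 0 0 0 1.12;0 0 0 0 0 1.12;0 0 0 0 0 1.12;0 0 0 0 0 1.12;0 0 0 0 0 1.12;0 0 0 0 0 1.12;0 0 0 0 0 1.12'
python3 -m inch '0 0 0 0 0 1.12;0 0 0 0 0 1.12;0 0 0 0 0 1.12;0 0 0 0 0 1.12;0 0 0 0 0 1.12;0 0 0 0 0 1.12;0 0 0 0 0 1.12;0 0 0 0 0 1.12;0 0 0 0 0 1.12;0 0 0 0 0 1.12'
python3 - <<'E'
from h import *
s=ctrl.sense(); print(s["joints"].round(3),s["eef_pos"].round(1),s["ee_rot"].round(4))
c=cap("top"); d=cap("side")
print("post top",onz(c,(421.4,282.8),130)); print("knob skirt",onz(c,(269.5,237.2),60), "line tip",onz(c,(268.2,246),80),"front cr",onz(c,(245.8,265.3),50),onz(c,(337.5,268.6),50))
# side view: masks of console
im=d["image"]; hsv=cv2.cvtColor(im,cv2.COLOR_RGB2HSV)
# predicted corners of console for pose guess
import math
def con(p,x=571,y=-8,a=-3.1):
    a=math.radians(a); return [x+p[0]*math.cos(a)-p[1]*math.sin(a), y+p[0]*math.sin(a)+p[1]*math.cos(a), p[2]]
for p in((-80,-110,50),(80,-110,50),(-80,110,50),(-45,-95,98),(-45,95,98),(-12,55,59)): print(p,proj(d,con(p)).round(1),proj(c,con(p)).round(1))
a=cv2.resize(im[185:290,220:310],None,fx=5.7,fy=5.7,interpolation=cv2.INTER_CUBIC); cv2.imwrite("pics/crop2.png",a[:,:,::-1])
E
```

```text
time_s: 1.03
eef_pos: [306.0, 82.2, 261.6]
ee_rot: [0.0, 0.221, 0.975, 0.0]
force: [1.6, 0.1, 0.5]
grip_width: 0.7
grip_force: 0.0
time_s: 1.87
eef_pos: [385.7, -307.7, 261.1]
ee_rot: [-0.0, 0.222, 0.975, 0.0]
force: [-0.1, 0.9, 0.5]
grip_width: 0.696
grip_force: 0.0
time_s: 2.7
eef_pos: [385.8, -305.6, 261.2]
ee_rot: [-0.0, 0.726, 0.688, 0.0]
force: [-0.2, -0.4, 0.5]
grip_width: 0.696
grip_force: 0.0
time_s: 3.53
eef_pos: [385.7, -305.6, 261.1]
ee_rot: [-0.0, 0.985, 0.171, -0.0]
force: [0.4, 0.4, 0.0]
grip_width: 0.703
grip_force: 0.0
[-0.909  0.219  1.542 -0.     1.381  0.319] [ 385.7 -305.6  261.1] [-1.000e-04  9.853e-01  1.708e-01 -1.000e-04]
post top [ 449.00833471 -286.9615326   130.        ]
knob skirt [562.21442533  48.23502712  60.        ] line tip [540.37634971  51.83906565  80.        ] front cr [497.26206487 105.8033853   50.        ] [ 484.96595903 -111.79889239   50.        ]
(-80, -110, 50) [238.1 273.8] [338.2 268.5]
(80, -110, 50) [300.8 265.1] [339.4 201.8]
(-80, 110, 50) [229.1 214.5] [245.6 265.4]
(-45, -95, 98) [250.5 254.6] [334.7 252.7]
(-45, 95, 98) [241.1 203.9] [252.  249.9]
(-12, 55, 59) [255.4 222.5] [269.8 237.3]
```

View pics/crop2.png

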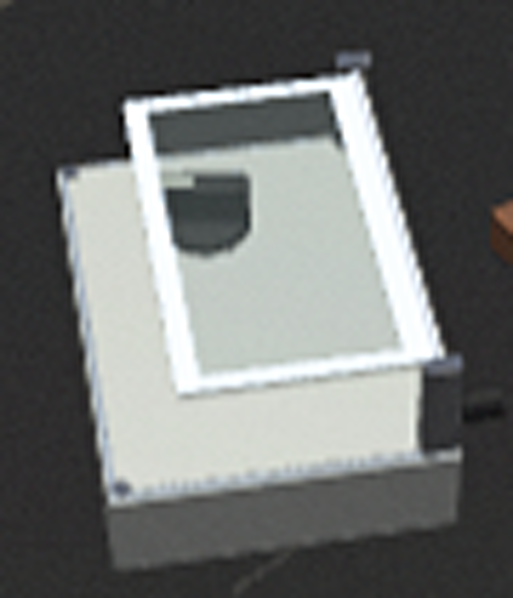

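The side crop matches the predicted box pose (571, -8, -3.1°) to about 1.5 px: front-right corner at (238,273) and guard corner at (252,254). Next I descend, tilt 45°, and approach the post.

```bash
python3 -m inch '0 0 33.5 0 0 0;0 0 33.5 0 0 0;0 0 33.5 0 0 0;0 0 33.5 0 0 0;0 0 0 0 1.1 0;0 0 0 0 1.1 0;0 0 0 0 1.1 0;0 0 0 0 1.1 0;0 0 0 0 1.1 0;0 0 0 0 1.1 0'
python3 -m inch '0 0 0 0 0.9 0;0 3 0 0 0 0;0 0 0 0 0 0;0 0 0 0 0 0;0 0 0 0 0 0;0 0 0 0 0 0;0 0 0 0 0 0;0 0 0 0 0 0;0 0 0 0 0 0;0 0 0 0 0 0'
cat > st.py <<'E'
from h import *
from scipy.spatial.transform import Rotation as Ro
import sys
s=ctrl.sense(); q=s["ee_rot"]; R=Ro.from_quat([q[1],q[2],q[3],q[0]]).as_matrix()
print("q",s["joints"].round(2),"p",s["eef_pos"].round(1),"F",s["force"].round(1)); print("x",R[:,0].round(3),"y",R[:,1].round(3),"z",R[:,2].round(3))
if len(sys.argv)>3: print("tool delta",(R.T@(np.array(sys.argv[1:4],float)-s["eef_pos"])).round(1))
E
python3 st.py 454.5 -284.5 56.6
```

```text
time_s: 4.47
eef_pos: [385.9, -306.4, 128.1]
ee_rot: [-0.057, 0.925, 0.165, 0.337]
force: [0.5, -0.1, -1.1]
grip_width: 0.701
grip_force: 0.0
time_s: 5.3
eef_pos: [386.9, -308.5, 127.3]
ee_rot: [-0.066, 0.91, 0.161, 0.377]
force: [-0.5, 0.4, -0.5]
grip_width: 0.701
grip_force: 0.0
q [-1.31  0.36  1.98  0.9   1.11 -0.64] p [ 386.9 -308.5  127.3] F [-0.5  0.4 -0.5]
x [0.665 0.242 0.707] y [ 0.342 -0.94   0.   ] z [ 0.664  0.242 -0.707]
tool delta [  0.7   0.6 100.7]
```

```bash
python3 -m inch '0 0.6 14.5 0 0 0;0.5 0 14.5 0 0 0;0 0 14.5 0 0 0;0 0 14.5 0 0 0;0 0 14.5 0 0 0;0 0 14.5 0 0 0;0 0 14 0 0 0;0 0 0 0 0 0;0 0 0 0 0 0;0 0 0 0 0 0'
python3 -m inch '0 0 0 0 0 0;0 0 0 0 0 0;0 0 0 0 0 0;0 0 0 0 0 0;0 0 0 0 0 0;0 0 0 0 0 0;0 0 0 0 0 0;0 0 0 0 0 0;0 0 0 0 0 0;0 0 0 0 0 0' 0.2 60
python3 st.py 454.5 -284.5 56.6
python3 - <<'E'
from h import *
a=cap("side")["image"][250:390,150:340];a=cv2.resize(a,None,fx=4,fy=4); cv2.imwrite("pics/g1.png",a[:,:,::-1])
E
```

```text
time_s: 6.13
eef_pos: [454.3, -284.9, 56.7]
ee_rot: [-0.066, 0.91, 0.16, 0.377]
force: [-0.4, -0.3, -0.6]
grip_width: 0.701
grip_force: 0.0
time_s: 6.97
eef_pos: [454.4, -284.9, 56.8]
ee_rot: [-0.066, 0.91, 0.161, 0.377]
force: [-4.5, 0.4, 7.1]
grip_width: 0.337
grip_force: 60.4
q [-1.15  0.54  1.96  1.07  0.93 -0.73] p [ 454.4 -284.9   56.8] F [-4.5  0.4  7.1]
x [0.664 0.242 0.707] y [ 0.342 -0.94   0.001] z [ 0.665  0.241 -0.707]
tool delta [ 0.  -0.3  0.3]
```

View pics/g1.png

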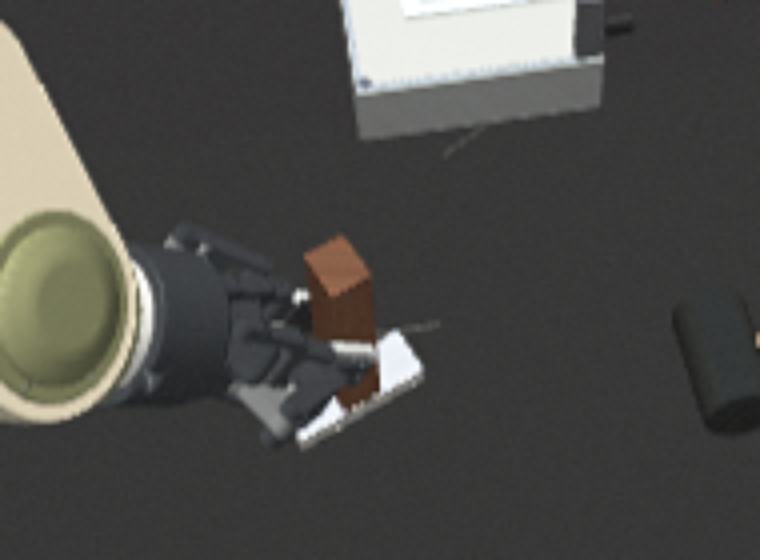

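The prop is firmly held: the fingers grip mid-post and the foot is square to them. I'll lift it and turn it into line with the box.

```bash
python3 -m inch '5 0 -5 0 0 0;12 0 -12 0 0 0;12 0 -12 0 0 0;12 0 -12 0 0 0;8 0 -8 0 0 0;0 0 0 -0.68 0 0.68;0 0 0 -0.68 0 0.68;0 0 0 -0.68 0 0.68;0 0 0 -0.68 0 0.68;0 0 0 0 0 0'
python3 st.py 462.7 -67.2 124.7
```

```text
time_s: 7.85
eef_pos: [454.0, -282.4, 125.3]
ee_rot: [0.01, 0.924, -0.026, 0.382]
force: [-0.3, 0.4, -2.6]
grip_width: 0.339
grip_force: 60.2
q [-1.09  0.29  2.1   1.22  0.7  -0.42] p [ 454.  -282.4  125.3] F [-0.3  0.4 -2.6]
x [ 0.707 -0.04   0.706] y [-0.056 -0.998 -0.002] z [ 0.705 -0.038 -0.708]
tool delta [  -3.  -215.4   -1.7]
```

```bash
python3 -m inch '0 -21.5 0 0 0 0;0 -21.5 0 0 0 0;-1 -21.5 -1 0 0 0;0 -21.5 0 0 0 0;-1 -21.5 -1 0 0 0;0 -21.5 0 0 0 0;-1 -21.5 0 0 0 0;0 -21.5 0 0 0 0;0 -21.5 0 0 0 0;0 -21.5 0 0 0 0'
python3 -m inch '0 0 0 0 0 0;0 0 0 0 0 0;0 0 0 0 0 0;0 0 0 0 0 0;5.3 0 5.3 0 0 0;5.3 0 5.3 0 0 0;5.3 0 5.3 0 0 0;5.3 0 5.3 0 0 0;5.3 0 5.3 0 0 0;5.3 0 5.3 0 0 0'
cat > box.py <<'E'
# print box-frame prop position (xp, yp, zb) from TCP
from h import *
s=ctrl.sense(); a=np.radians(-3.1); p=s["eef_pos"]; d=p[:2]-[571,-8]
print("prop box x,y,zb",round(d@[np.cos(a),np.sin(a)]-5,1),round(d@[-np.sin(a),np.cos(a)],1),round(p[2]-56.7,1))
E
python3 box.py; python3 st.py
python3 - <<'E'
from h import *
W=np.zeros((560,800,3),np.uint8)
for n,r,x0 in(("side",(150,290,200,330),0),("top",(180,320,230,360),400)):
    a=cap(n)["image"][r[0]:r[1],r[2]:r[3]];a=cv2.resize(a,(400,430)); W[:430,x0:x0+400]=a
cv2.imwrite("pics/g2.png",W[:430,:,::-1])
E
```

```text
time_s: 8.68
eef_pos: [462.9, -68.8, 125.2]
ee_rot: [0.01, 0.923, -0.023, 0.383]
force: [0.1, -0.4, -2.6]
grip_width: 0.337
grip_force: 60.4
time_s: 9.52
eef_pos: [508.3, -72.1, 124.7]
ee_rot: [0.01, 0.924, -0.025, 0.383]
force: [-0.7, 0.2, -4.6]
grip_width: 0.334
grip_force: 60.8
prop box x,y,zb -64.1 -67.3 68.0
q [-0.54  0.19  2.24  1.61  0.34 -0.4 ] p [508.3 -72.1 124.7] F [-0.7  0.2 -4.6]
x [ 0.706 -0.038  0.707] y [-0.053 -0.999 -0.   ] z [ 0.706 -0.038 -0.707]
```

View pics/g2.png

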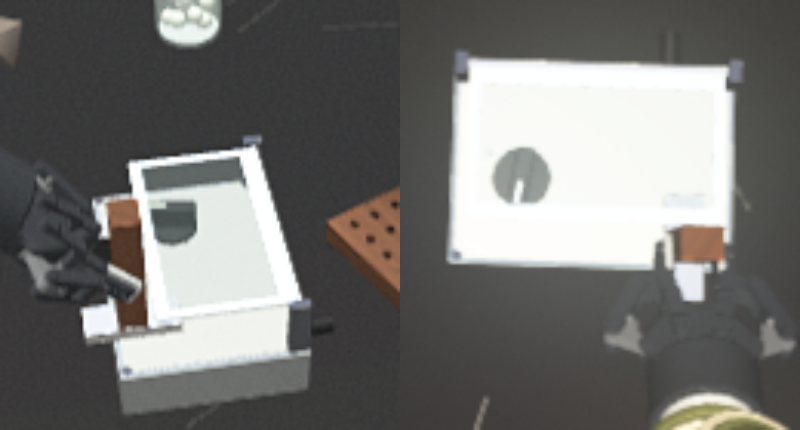

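The toe is under the guard's right part, visible through the guard near (683,200) in the top crop, with the post just in front of the edge at (700,243). Now I lift the guard along its arc.

```bash
python3 -m inch '10.2 -1 -8.8 0 0 0;10.2 -1 -8.8 0 0 0;10.2 0 -8.8 0 0 0;10.2 0 -8.8 0 0 0;10.6 0 -3.5 0 0 0;10.6 0 -3.5 0 0 0;8.8 0 -1.7 0 0 0;8.8 0 -1.7 0 0 0;8.5 0 0 0 0 0;8.5 0 0 0 0 0'
python3 box.py; python3 st.py
python3 - <<'E'
from h import *
W=np.zeros((430,800,3),np.uint8)
for n,r,x0 in(("side",(130,290,190,330),0),("top",(150,310,220,360),400)):
    a=cap(n)["image"][r[0]:r[1],r[2]:r[3]];a=cv2.resize(a,(400,430)); W[:430,x0:x0+400]=a
cv2.imwrite("pics/g3.png",W[:,:,::-1])
E
```

```text
time_s: 10.45
eef_pos: [543.3, -71.6, 225.2]
ee_rot: [0.01, 0.924, -0.025, 0.382]
force: [0.1, 0.2, -4.3]
grip_width: 0.339
grip_force: 60.8
prop box x,y,zb -29.2 -65.0 168.5
q [-0.49  0.06  2.04  0.8   0.43  0.5 ] p [543.3 -71.6 225.2] F [ 0.1  0.2 -4.3]
x [ 0.707 -0.038  0.706] y [-0.053 -0.999 -0.001] z [ 0.705 -0.037 -0.708]
```

View pics/g3.png

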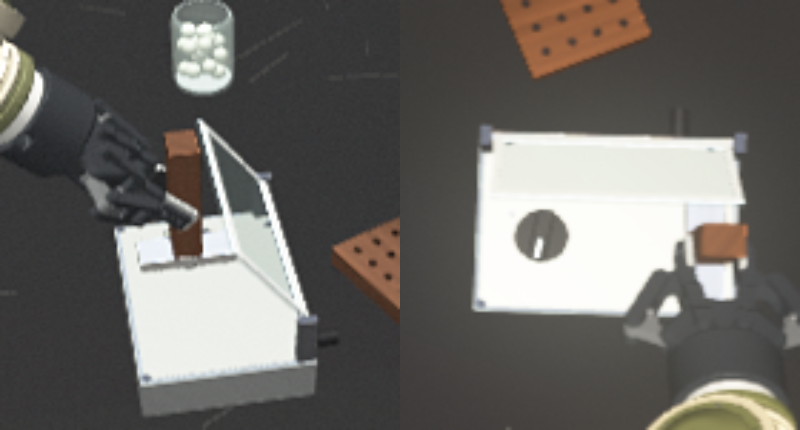

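The guard is up at about 54°, resting on the toe: its edge shows at (200,122) in the side crop and the toe tip at (235,255). Next I continue to the top, then lower the prop until the post takes over.

```bash
python3 -m inch '6.7 0 0.4 0 0 0;6.7 0 0.4 0 0 0;5.7 0 1.4 0 0 0;5.7 0 1.4 0 0 0;5.3 0 1.8 0 0 0;5.3 0 1.8 0 0 0;2.9 0 2.9 0 0 0;2.9 0 2.9 0 0 0;0 0 0 0 0 0;0 0 0 0 0 0'
python3 box.py
python3 -m inch '-8 0 8 0 0 0;-8 0 8 0 0 0;-8 0 8 0 0 0;-8 0 8 0 0 0;-8 0 8 0 0 0;-8 0 8 0 0 0;-8 0 8 0 0 0;-8 0 8 0 0 0;-8 0 8 0 0 0;-8 0 8 0 0 0'
python3 box.py; python3 st.py
python3 - <<'E'
from h import *
W=np.zeros((430,800,3),np.uint8)
for n,r,x0 in(("side",(130,290,190,330),0),("top",(150,310,220,360),400)):
    a=cap(n)["image"][r[0]:r[1],r[2]:r[3]];a=cv2.resize(a,(400,430)); W[:430,x0:x0+400]=a
cv2.imwrite("pics/g4.png",W[:,:,::-1])
E
```

```text
time_s: 11.38
eef_pos: [581.8, -74.0, 245.0]
ee_rot: [0.01, 0.924, -0.025, 0.382]
force: [0.1, -0.4, -3.8]
grip_width: 0.335
grip_force: 60.7
prop box x,y,zb 9.4 -65.3 188.3
time_s: 12.22
eef_pos: [581.6, -74.3, 131.6]
ee_rot: [0.011, 0.924, -0.025, 0.382]
force: [-0.1, 0.4, -3.2]
grip_width: 0.337
grip_force: 61.1
prop box x,y,zb 9.2 -65.7 74.9
q [-0.45  0.31  2.04  1.41  0.28 -0.12] p [581.6 -74.3 131.6] F [-0.1  0.4 -3.2]
x [ 0.706 -0.038  0.707] y [-0.055 -0.999  0.001] z [ 0.706 -0.039 -0.707]
```

View pics/g4.png

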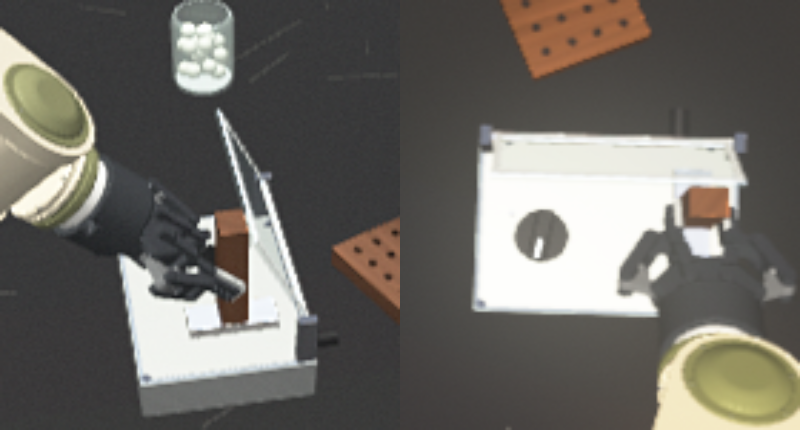

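The guard now leans on the post. I'll lower further and slide the foot under the hinge rod.

```bash
python3 -m inch '-2.8 0 2.8 0 0 0;-2.8 0 2.8 0 0 0;1.7 0 4 0 0 0;1.7 0 4 0 0 0;1.7 0 4 0 0 0;1.7 0 4 0 0 0;1.7 0 4 0 0 0;1.7 0 4 0 0 0;1.7 0 4 0 0 0;1.7 0 4 0 0 0'
python3 -m inch '0 0 0 0 0 0;0 0 0 0 0 0;-0.7 0 0.7 0 0 0;-0.7 0 0.7 0 0 0;0 0 0 0 0 0;0 0 0 0 0 0;0 0 0 0 0 0;0 0 0 0 0 0;0 0 0 0 0 0;0 0 0 0 0 0'
python3 box.py; python3 st.py
```

```text
time_s: 13.15
eef_pos: [614.4, -75.8, 111.0]
ee_rot: [0.01, 0.924, -0.025, 0.383]
force: [-0.0, -0.3, -2.3]
grip_width: 0.34
grip_force: 60.8
time_s: 13.98
eef_pos: [614.0, -75.8, 109.3]
ee_rot: [0.01, 0.924, -0.025, 0.383]
force: [-0.4, 0.1, -3.4]
grip_width: 0.338
grip_force: 60.8
prop box x,y,zb 41.6 -65.4 52.6
q [-0.42  0.41  1.96  1.52  0.26 -0.21] p [614.  -75.8 109.3] F [-0.4  0.1 -3.4]
x [ 0.706 -0.038  0.707] y [-0.054 -0.999  0.   ] z [ 0.706 -0.038 -0.707]
```

Lower in 0.7 mm steps until the weight comes off.

```bash
python3 -m inch '-0.5 0 0.5 0 0 0;-0.5 0 0.5 0 0 0;-0.5 0 0.5 0 0 0;0 0 0 0 0 0;0 0 0 0 0 0;0 0 0 0 0 0;0 0 0 0 0 0;0 0 0 0 0 0;0 0 0 0 0 0;0 0 0 0 0 0'
python3 box.py; python3 st.py
python3 - <<'E'
from h import *
W=np.zeros((430,800,3),np.uint8)
for n,r,x0 in(("side",(130,290,190,330),0),("top",(150,310,220,360),400)):
    a=cap(n)["image"][r[0]:r[1],r[2]:r[3]];a=cv2.resize(a,(400,430)); W[:430,x0:x0+400]=a
cv2.imwrite("pics/g5.png",W[:,:,::-1])
E
```

```text
time_s: 14.82
eef_pos: [614.0, -75.8, 107.1]
ee_rot: [0.01, 0.924, -0.025, 0.383]
force: [0.3, -0.3, -2.9]
grip_width: 0.332
grip_force: 60.8
prop box x,y,zb 41.6 -65.4 50.4
q [-0.42  0.42  1.97  1.54  0.26 -0.23] p [614.  -75.8 107.1] F [ 0.3 -0.3 -2.9]
x [ 0.706 -0.038  0.707] y [-0.054 -0.999 -0.   ] z [ 0.706 -0.038 -0.707]
```

View pics/g5.png

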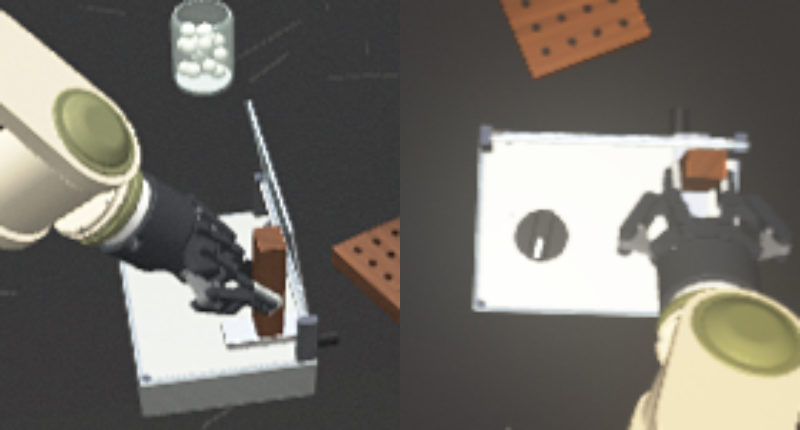

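The guard is near upright on the post, but the foot is still just off the box top. I continue down.

```bash
python3 -m inch '-0.5 0 0.5 0 0 0;0 0 0 0 0 0;0 0 0 0 0 0;0 0 0 0 0 0;0 0 0 0 0 0;0 0 0 0 0 0;0 0 0 0 0 0;0 0 0 0 0 0;0 0 0 0 0 0;0 0 0 0 0 0' | grep -E "eef_pos|force"
python3 -m inch '-0.4 0 0.4 0 0 0;0 0 0 0 0 0;0 0 0 0 0 0;0 0 0 0 0 0;0 0 0 0 0 0;0 0 0 0 0 0;0 0 0 0 0 0;0 0 0 0 0 0;0 0 0 0 0 0;0 0 0 0 0 0' | grep -E "eef_pos|force"
```

```text
eef_pos: [614.2, -75.8, 106.8]
force: [-1.6, 0.4, 4.5]
grip_force: 61.5
eef_pos: [614.3, -75.8, 106.9]
force: [-7.3, 2.2, 11.3]
grip_force: 62.9
```

Contact. I'll ease off slightly, release, and back out along the tool.

```bash
python3 -m inch '0.4 0 -0.4 0 0 0;0 0 0 0 0 0;0 0 0 0 0 0;0 0 0 0 0 0;0 0 0 0 0 0;0 0 0 0 0 0;0 0 0 0 0 0;0 0 0 0 0 0;0 0 0 0 0 0;0 0 0 0 0 0' 0.58 20
python3 -m inch '0 0 -4 0 0 0;0 0 -6 0 0 0;0 0 -8 0 0 0;0 0 -12 0 0 0;0 0 -15 0 0 0;0 0 -15 0 0 0;0 0 -15 0 0 0;0 0 -15 0 0 0;0 0 -15 0 0 0;0 0 -15 0 0 0'
python3 st.py
python3 - <<'E'
from h import *
W=np.zeros((430,800,3),np.uint8)
for n,r,x0 in(("side",(130,290,190,330),0),("top",(170,280,230,350),400)):
    a=cap(n)["image"][r[0]:r[1],r[2]:r[3]];a=cv2.resize(a,(400,430)); W[:430,x0:x0+400]=a
cv2.imwrite("pics/g6.png",W[:,:,::-1])
E
```

```text
time_s: 17.42
eef_pos: [614.0, -75.8, 106.5]
ee_rot: [0.01, 0.924, -0.025, 0.383]
force: [0.3, -0.8, -0.0]
grip_width: 0.58
grip_force: 0.0
time_s: 18.25
eef_pos: [528.4, -71.1, 191.8]
ee_rot: [0.01, 0.924, -0.025, 0.382]
force: [0.2, 0.4, 0.8]
grip_width: 0.579
grip_force: 0.0
q [-0.51  0.08  2.12  1.01  0.38  0.26] p [528.4 -71.1 191.8] F [0.2 0.4 0.8]
x [ 0.706 -0.038  0.707] y [-0.054 -0.999  0.   ] z [ 0.706 -0.038 -0.707]
```

View pics/g6.png

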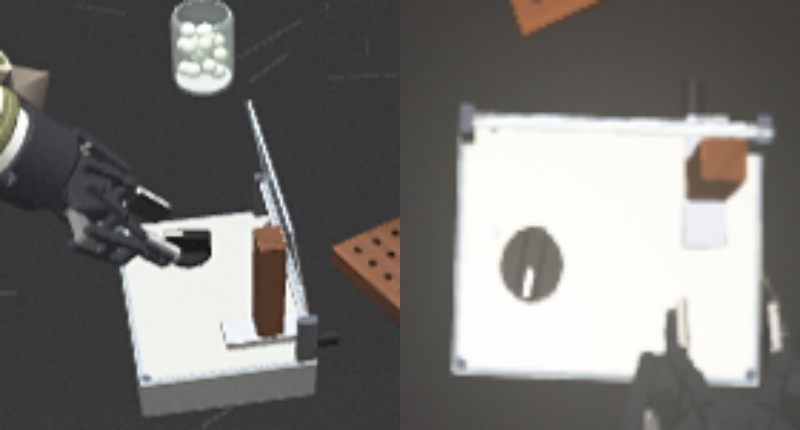

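The prop stands upright, released, with its post top at (268,237) in the side crop; the guard leans on it near-vertical, and the knob at (532,263) in the top crop is unchanged. Next I straighten the tool over the knob.

```bash
python3 -m inch '4 -24 -4 0 0 0;4 -24 -4 0 0 0;4 -24 -4 0 0 0;4 -24 -4 0 0 0;4 -24 -4 0 0 0;0 0 0 0 -1.1 0;0 0 0 0 -1.1 0;0 0 0 0 -1.1 0;0 0 0 0 -1.1 0;0 0 0 0 -1.1 0'
python3 -m inch '0 0 0 0 -1 0;0 0 0 0 -1 0;0 0 0 0 0 -1.12;0 0 0 0 0 -1.12;0 0 0 0 0 -1.12;0 0 0 0 0 -1.12;0 0 0 0 0 -1.12;0 0 0 0 0 -1.12;0 0 0 0 0 -1.12;0 0 0 0 0 -1.12'
python3 -m inch '0 0 0 0 0 -1.12;0 0 0 0 0 -1.12;0 0 0 0 0 -1.12;0 0 0 0 0 -1.12;0 0 0 0 0 -1.12;0 0 0 0 0 -1.12;0 0 0 0 0 -1.12;0 0 0 0 0 -1.12;0 0 0 0 0 -1.12;0 0 0 0 0 -1.12'
python3 -m inch '0 0 0 0 0 -1.12;0 0 0 0 0 -1.12;0 0 0 0 0 -1.12;0 0 0 0 0 -1.12;0 0 0 0 0 -1.12;0 0 0 0 0 -1.12;0 0 0 0 0 -1.12;0 0 0 0 0 -1.12;0 0 0 0 0 0;0 0 0 0 0 0'
python3 st.py 562 48 130
python3 - <<'E'
import cv2
from h import *
im=cv2.cvtColor(cv2.imread("pics/top0.png"),cv2.COLOR_BGR2GRAY); c=cap("top"); im2=cv2.cvtColor(c["image"],cv2.COLOR_RGB2GRAY)
m=np.zeros(im.shape,np.uint8); m[225:252,255:285]=(im[225:252,255:285]<190)*255
k=max(cv2.findContours(m,0,2)[0],key=cv2.contourArea); (u,v),r=cv2.minEnclosingCircle(k); M=cv2.moments(cv2.convexHull(k)); print("skirt",u,v,r,M["m10"]/M["m00"],M["m01"]/M["m00"])
yy,xx=np.mgrid[0:420,0:560]; inside=(xx-u)**2+(yy-v)**2<(r-.5)**2
w=(np.clip(im.astype(float)-160,0,None))*inside*(yy>v)
pu,pv=(w*xx).sum()/w.sum(),(w*yy).sum()/w.sum(); P=onz(c,(pu,pv),80); ax=onz(c,(u,v),59)
print("line",pu,pv,P,"axis",ax,"ang",np.degrees(np.arctan2(P[1]-ax[1],P[0]-ax[0])))
E
```

```text
time_s: 19.18
eef_pos: [535.6, 40.1, 217.0]
ee_rot: [0.002, 0.994, -0.025, 0.105]
force: [-0.7, 0.1, 0.6]
grip_width: 0.579
grip_force: 0.0
time_s: 20.02
eef_pos: [535.7, 40.1, 215.9]
ee_rot: [-0.0, 0.902, 0.432, 0.003]
force: [0.8, 0.5, 0.0]
grip_width: 0.579
grip_force: 0.0
time_s: 20.85
eef_pos: [535.7, 40.1, 215.9]
ee_rot: [0.002, 0.512, 0.859, 0.003]
force: [-0.2, -0.9, -1.5]
grip_width: 0.579
grip_force: 0.0
time_s: 21.68
eef_pos: [535.5, 39.9, 216.2]
ee_rot: [0.003, 0.073, 0.997, 0.001]
force: [0.1, -0.9, 0.5]
grip_width: 0.581
grip_force: 0.0
q [-0.15  0.35  1.49  0.    1.3  -1.57] p [535.5  39.9 216.2] F [ 0.1 -0.9  0.5]
x [-0.989  0.146 -0.006] y [0.146 0.989 0.003] z [ 0.006  0.002 -1.   ]
tool delta [-24.5  11.6  86.4]
skirt 269.0 236.9705810546875 9.459028244018555 269.04353741496595 236.9721088435374
line 267.95836131631967 241.9435862995299 [549.83780496  52.20967846  80.        ] axis [562.8523452  49.4025582  59.       ] ang 167.82827859383545
```

```bash
python3 -m inch '-12.5 6 0 0 0 0.4;-12.5 6 0 0 0 0;0 0 22 0 0 0;0 0 22 0 0 0;0 0 22 0 0 0;0 0 22 0 0 0;0 0 22 0 0 0;0 0 20 0 0 0;0 0 12 0 0 0;0 0 10 0 0 0' 0.45 20
python3 st.py 562.5 48.5 64
```

```text
time_s: 22.57
eef_pos: [562.6, 47.6, 63.5]
ee_rot: [0.003, 0.094, 0.996, 0.001]
force: [-0.2, -0.5, -0.4]
grip_width: 0.451
grip_force: 0.0
q [-0.12  0.58  1.57  0.    0.99 -1.51] p [562.6  47.6  63.5] F [-0.2 -0.5 -0.4]
x [-0.982  0.187 -0.005] y [0.187 0.982 0.003] z [ 0.005  0.002 -1.   ]
tool delta [ 0.3  0.8 -0.5]
```

```bash
python3 -m inch '0 0.8 0 0 0 0;0 0 0 0 0 0;0 0 0 0 0 0;0 0 0 0 0 0;0 0 0 0 0 0;0 0 0 0 0 0;0 0 0 0 0 0;0 0 0 0 0 0;0 0 0 0 0 0;0 0 0 0 0 0' 0.05 40
python3 -m inch '0 0 0 0 0 0.3;0 0 0 0 0 0.7;0 0 0 0 0 0.9;0 0 0 0 0 0.9;0 0 0 0 0 0.9;0 0 0 0 0 0.9;0 0 0 0 0 0.9;0 0 0 0 0 0.9;0 0 0 0 0 0.9;0 0 0 0 0 0.9'
python3 st.py; python3 -c "
from rig import ctrl; print(ctrl.sense()['wrist_torque'])"
```

```text
time_s: 23.4
eef_pos: [563.1, 49.8, 65.3]
ee_rot: [0.003, 0.093, 0.996, 0.002]
force: [1.9, 8.7, -7.9]
grip_width: 0.152
grip_force: 41.2
time_s: 24.23
eef_pos: [563.0, 50.1, 65.2]
ee_rot: [0.002, 0.501, 0.865, 0.003]
force: [3.0, 10.3, -7.3]
grip_width: 0.151
grip_force: 41.2
q [-0.12  0.58  1.57  0.01  0.99 -0.64] p [563.   50.1  65.2] F [ 3.  10.3 -7.3]
x [-0.498  0.867 -0.   ] y [0.867 0.498 0.008] z [ 0.007  0.004 -1.   ]
[ 1.46987438 -0.16821339  0.08902734]
```

```bash
python3 -m inch '1.7 1 0 0 0 0.6;0 0 0 0 0 0.9;0 0 0 0 0 0.9;0 0 0 0 0 0.9;0 0 0 0 0 0.9;0 0 0 0 0 0.9;0 0 0 0 0 0.9;0 0 0 0 0 0.9;0 0 0 0 0 0.9;0 0 0 0 0 0.9'
python3 st.py; python3 -c "
from rig import ctrl; print(ctrl.sense()['wrist_torque'])"
python3 -m inch '0 0 0 0 0 0.4;0 0 0 0 0 0.4;0 0 0 0 0 0.4;0 0 0 0 0 0.4;0 0 0 0 0 0.4;0 0 0 0 0 0.4;0 0 0 0 0 0;0 0 0 0 0 0;0 0 0 0 0 0;0 0 0 0 0 0'
python3 st.py; python3 -c "
from rig import ctrl; print(ctrl.sense()['wrist_torque'])"
```

```text
time_s: 25.07
eef_pos: [563.3, 50.4, 65.2]
ee_rot: [0.001, 0.831, 0.557, 0.003]
force: [3.1, 1.1, -8.7]
grip_width: 0.15
grip_force: 41.2
q [-0.12  0.58  1.57  0.    0.99  0.27] p [563.3  50.4  65.2] F [ 3.1  1.1 -8.7]
x [0.38  0.925 0.004] y [ 0.925 -0.38   0.006] z [ 0.007  0.001 -1.   ]
[ 0.1618866  -0.1014887   0.00504656]
time_s: 25.9
eef_pos: [563.5, 50.4, 65.4]
ee_rot: [0.001, 0.893, 0.451, 0.004]
force: [4.6, 1.8, -8.2]
grip_width: 0.148
grip_force: 45.9
q [-0.12  0.58  1.57  0.    0.99  0.51] p [563.5  50.4  65.4] F [ 4.6  1.8 -8.2]
x [0.593 0.805 0.006] y [ 0.805 -0.593  0.006] z [ 0.008  0.001 -1.   ]
[ 0.32968449 -0.57980607  0.94054729]
```

Torque about the tool axis has risen to 0.94 N m, so the knob is at its stop after about 115° of turn. I'll release, retreat upward, and check.

```bash
python3 -m inch '0 0 0 0 0 0;0 0 0 0 0 0;0 0 0 0 0 0;0 0 0 0 0 0;0 0 0 0 0 0;0 0 0 0 0 0;0 0 0 0 0 0;0 0 0 0 0 0;0 0 0 0 0 0;0 0 0 0 0 0' 0.45 20
python3 -m inch '0 0 -5 0 0 0;0 0 -10 0 0 0;0 0 -15 0 0 0;0 0 -20 0 0 0;0 0 -20 0 0 0;0 0 -20 0 0 0;0 0 -20 0 0 0;0 0 -20 0 0 0;0 0 -20 0 0 0;0 0 -20 0 0 0'
python3 -m inch '-12 -16 0 0 0 0;-12 -16 0 0 0 0;-12 -16 0 0 0 0;-12 -16 0 0 0 0;-12 -16 0 0 0 0;-12 -16 0 0 0 0;-12 -16 0 0 0 0;0 0 0 0 0 0;0 0 0 0 0 0;0 0 0 0 0 0'
python3 - <<'E'
from h import *
W=np.zeros((430,800,3),np.uint8)
for n,r,x0 in(("side",(130,290,190,330),0),("top",(170,280,230,350),400)):
    a=cap(n)["image"][r[0]:r[1],r[2]:r[3]];a=cv2.resize(a,(400,430)); W[:430,x0:x0+400]=a
cv2.imwrite("pics/g7.png",W[:,:,::-1])
E
```

```text
time_s: 26.73
eef_pos: [563.1, 50.2, 65.1]
ee_rot: [0.001, 0.893, 0.45, 0.003]
force: [0.1, -0.7, -0.7]
grip_width: 0.449
grip_force: 0.0
time_s: 27.57
eef_pos: [561.8, 50.1, 237.2]
ee_rot: [0.001, 0.893, 0.45, 0.004]
force: [-0.2, 0.1, 0.2]
grip_width: 0.455
grip_force: 0.0
time_s: 28.4
eef_pos: [422.6, 48.9, 234.9]
ee_rot: [0.001, 0.893, 0.45, 0.004]
force: [0.1, 0.0, 0.4]
grip_width: 0.453
grip_force: 0.0
```

View pics/g7.png

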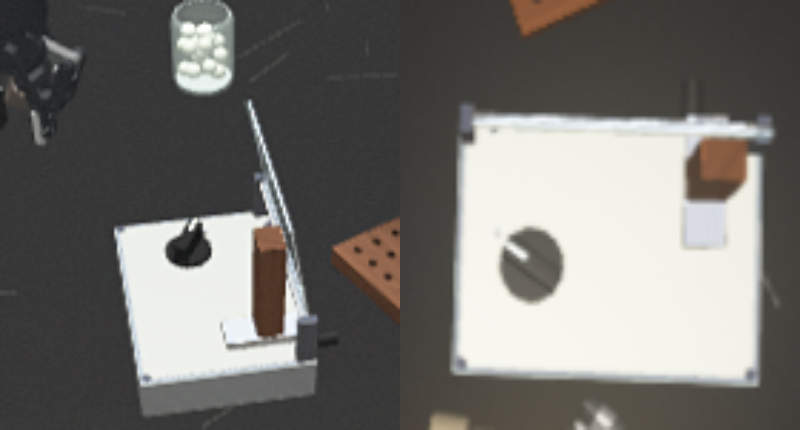

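The white line at (517,248) points straight at the pin at (498,235), the guard and prop stand as before, and the arm is clear. I'm handing in the job.

```bash
python3 -c "
from rig import ctrl; print(ctrl.finish_job())"
```

```text
the job is handed in; nothing more can be done
None
```

The job is handed in: the last pictures show the guard leaning near-upright on the standing prop and the knob's white line at its stop pin, with the arm clear; the hand-in call gave no verdict.

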